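# Fit the plug-in module into the bench console

## Robot

A 7-joint arm with a two-finger parallel gripper is mounted at the origin on the work surface. World frame = base frame: x ahead of the robot, y to its left, z up, the work surface at z = 0. Lengths are in m, angles in rad, forces in N, time in s.
With the tool pointing down it reaches from about 0.425 to 0.925 m from the base axis. Payload 6.8 kg.
Tool frame: the origin (TCP) lies between the finger pads; the fingertips stand 11 mm ahead of it and the grasp point (between the pads) lies 8 mm behind it; z points along the fingers, y is the line along which they close (so a half turn about z gives the same grasp; the last joint's range is limited). The gripper opens to 85 mm and grips with 20 to 120 N. Pads are 22 mm wide; open, the fingers measure 114 mm over their backs; the gripper's body (76 mm by 85 mm) begins 54 mm behind the grasp point. The pads swing forward as they close: fully open they stand 13 mm farther back than shut.
Start: joints at [-1.305, 0.477, 0.022, 1.555, -0.011, 1.109, -0.083], TCP at [0.246, 0.628, 0.242] pointing down, gripper open.
Joint ranges: [-2.96, 2.96], [-0.34, 2.1], [-1.41, 1.46], [0.24, 2.44], [-1.37, 4.51], [0.17, 1.92], [-2.96, 2.96]. Speed limits (rad/s): [2.39, 2.39, 3.14, 3.14, 3.14, 3.14, 3.14].

## Interface

Orientations are given as a rotation vector (axis times angle).
In Python, from bench import r gives the robot as it stands.
- The arm moves only by the tool send_rows, never from a script. Its argument "deltas" is a list of rows, each an object of numbers: "dx", "dy", "dz": the shift along the world's x, y, z in mm; "rx", "ry", "rz": the turn, a rotation vector about the world's x, y, z in degrees. A call has 1 to 5 rows; each row is the pose to reach, as a shift and turn from the pose commanded when the call began; what a row does not reach only later rows make up. A row lasts 1/12 s, in which the tool goes at most 41.7 mm and 7.16 degrees, less where a joint would pass 70% of its speed; a pose out of reach is approached as far as the arm can. A call with a gripper value outside its range is refused whole. "jaw" is the finger opening in mm, from 0 to 85.4, set as the call begins (left out, the last holds). The fingers move at their own pace and stop on an object; "newtons" is the grip in N (left out, the last holds). Time passes only in rows, so rows that repeat a pose let the fingers close. It gives the time, the measured TCP pose, the force, the opening and the grip force at its end, in the units of the state.
- r.get_obs(): the state, without advancing time (a new reading comes with each control period).
- r.grab_frame(name): name is "side" or "top" or "wrist"; returns a dict with "frame" (384x512x3 uint8, blue, green, red), "z_map" (384x512 float32, m along the optical axis (not along the pixel's ray), 0 where there is no reading), "vertical_fov" (degrees; the focal length in pixels is half the picture's height over the tangent of half this angle, whatever the lens; pixels are square), "cx", "cy" (the principal point, pixels), "distortion" ([k1, k2, p1, p2, k3] as OpenCV has them; the pictures are not rectified), "xyz" and "orientation" of the camera in the world. Camera axes: x right, y down, z forward; pixel columns grow to the right and rows downward; lengths in m; the calibration is good to about 2 mm. A picture is of the moment at which its call begins.
- r.hand_in(): hands the job in; it is judged then, once.
The state is a dict: "clock": time; "joints": joint angles; "qvel": joint speeds; "tau": joint torques, N m; "tcp_pos": TCP position; "orientation": TCP orientation; "contact_force": force on the tool from outside, world axes, zero at the start; "moment": the same for the moment, N m; "grip_width": finger opening in m; "gripper_force": force on a finger pad.
Only numpy, scipy, OpenCV 4.12 (cv2) and the standard library are available. Lean on these libraries where they do the work, as an engineer would, in place of code of your own. Each camera call takes 0.05 s, during which the arm holds its last target. There are 200 camera calls.

## Task

Fit the blue module with the orange end plate into the bench console: set it upright, brass contacts first, in the open guide in front of the hood, then push it gently along the guide until you feel the spring catch snap into its notch, and no farther, so that it stays latched there. Leave the grey module and everything else on the bench where they are, and let go of the module at the end.

Things in the scene. Friction and masses are not known exactly. Their poses are not given: they have to be found in the camera images.
- module: Blue plug-in module, a loose box 110 long (x) x 60 wide (y) x 50 high (z) mm, 0.3 to 0.5 kg; orange plate over its whole rear (-x) end and orange stripe on top there, two small brass contacts on the front (+x) end. Origin: centre of the underside, z up. The sides are full 60 mm wide from x = -55 to +12 mm: grip it there, across y.
- module_nose (a point): Centre of the blue module's front (contact) face, 55 mm ahead of its origin, 25 mm above its underside; axes as the module's. Front corners are bevelled (face 44 mm wide, full width from 12 mm behind it). From 24 to 43 mm behind it both sides have a notch 8 mm deep, full height, for the catch.
- module_rear (a point): Centre of the blue module's rear face (flat orange plate, 60 x 50 mm), 55 mm behind its origin, 25 mm above its underside; axes as the module's. The face to push.
- console: Dark blue fixed bench console, 160 deep (x), 240 wide (y), 150 high mm, white end panels; a tunnel runs in at its front, clear to 62 mm above the bench. Origin: on the bench under the hood's upright front face, in the middle of the tunnel; x points into the tunnel (to the robot's left), z up, y back to the robot. Hood reaches y = -175 to +65 mm. Over 60 N between module and console is ramming.
- guide (a point): Middle of the open aluminium guide in front of the hood, on its floor, 70 mm before the hood's face; axes as the console's. The guide runs from 140 mm before the face to the face and on inside. Floor top 6 mm above the bench, rail tops 18 mm, rails 8 mm thick; inner width 69 mm from -140 to -75 mm, narrowing to 62.4 mm at -40 mm and so on inside.
- hood_edge (a point): Middle of the lower front edge of the hood, over the guide, 62 mm above the bench; axes as the console's. Latched, the module's rear face lies from 3 mm before this edge to 18 mm behind it, so an upright gripper would hit the hood's 88 mm tall face: push with the tool tilted 40 to 45 degrees, fingers pointing ahead and down.
- catch (a joint): Travel of the ball catch hidden in the tunnel wall (m): 0 = out (free or in the notch), 0.002 to 0.006 = pressed. Passing it takes a push of 6 to 15 N over about 25 mm; then the push falls to less than half as it snaps in. Pushed 6 to 8 mm on, the ball is forced out again, spoiling the job (hard stop at 9 mm). Its depth varies: latched, the nose is 107 to 128 mm past the hood's face.
- spare: Grey module with a green end plate, same shape and size as the blue one, loose. Not to be used. Origin: centre of the underside.
- tape: Black roll of tape lying flat beside the guide, 60 mm across, 19 high. Origin: centre of the underside.
- bitblock: Wooden block with drill bits beside the guide, 40 x 70 mm, 36 high. Origin: centre of the underside.
- screwdriver: Red-handled screwdriver lying on the bench between robot and console, at most 35 mm high. Origin: centre of the underside.
- multimeter: Yellow multimeter lying on the bench at the left, 160 x 80 x 36 mm. Origin: centre of the underside.
- mug: Blue mug on the left, 80 mm across, 90 high. Origin: centre of the underside.
- tray: Grey divided parts tray at the right, 200 x 140 x 45 mm. Origin: centre of the underside.
There are look-alikes about, which are no part of the job. Of the things that look like the module, the largest one is meant.

How it is judged:
On the way, in this order (a step that is already met when the one before it is completed fails the run):
1. the blue module lies upright in the open guide, contacts towards the hood (y of module in the frame of console between -0.006 and 0.006 m and z of module in the frame of console between 0.003 and 0.01 m and x of module_nose in the frame of console between -0.06 and 0.06 m and angle between the x axis of module and the x axis of console, either way round below 0.12 rad and angle between module's own z axis and vertical below 0.1 rad and x of module_rear in the frame of console below -0.055 m), for 0.2 s.
2. the module is pushing the catch back as it passes under the hood (value of joint catch above 0.0015 m and x of module_nose in the frame of console above 0.06 m), for 0.02 s.
At the end, for the whole second after the job is handed in: The blue module sits upright in the guide, contacts first, with its nose more than 98 mm inside the hood and the catch sprung back out (under 1.2 mm of travel) into its notch (not short of it, not pushed on past it); it is within 5 mm of the guide's middle, within 0.08 rad of its direction, at rest (x of module_nose in the frame of console above 0.098 m and value of joint catch below 0.0012 m and y of module in the frame of console between -0.005 and 0.005 m and z of module in the frame of console below 0.01 m and angle between the x axis of module and the x axis of console, either way round below 0.08 rad and angle between module's own z axis and vertical below 0.08 rad and linear speed of module below 0.01 m/s); the robot touches nothing.
It fails at once if the blue module is rammed against the console or its end stop with more than 60 N (contact force between module and console above 60 N).
It fails at once if the blue module is tipped over (angle between module's own z axis and vertical above 0.6 rad).
It fails at once if the grey module or another thing on the bench is moved by more than 30 mm (distance of any of spare, tape, bitblock, screwdriver, multimeter, mug, tray from where it was at the start of the episode above 0.03 m).
It also fails if it takes over 72 s, if anything falls off the work surface, if the arm or the gripper's body presses on something with over 40 N, if the wrist force passes 120 N, or if a joint passes its speed limit or range.

## Working session

There is one attempt and no reset: what is moved stays moved. The work goes in short steps, Python scripts to look and compute and a tool call to move; the robot and the scene stay as the last step left them, time stands still between calls to the robot, and variables do not carry over. Pictures are saved under pics/ and viewed, at most 10 in all, crops included, and the job is handed in when it is done.

Besides the shell and the picture viewer there is one more tool, called after "Call:" as name([rows], argument=value, ...), one row to a line, values as JSON. send_rows: Moves the arm, as the interface text tells. Its arguments: {"type":"object","properties":{"deltas":{"type":"array","items":{"type":"object","properties":{"dx":{"type":"number"},"dy":{"type":"number"},"dz":{"type":"number"},"rx":{"type":"number"},"ry":{"type":"number"},"rz":{"type":"number"}}}},"jaw":{"type":"number"},"newtons":{"type":"number"}},"required":["deltas"]}

```bash
mkdir -p pics; ls
cat > h.py <<'E'
import numpy as np,cv2
from scipy.spatial.transform import Rotation as R
from bench import r
def grab(n):
    f=r.grab_frame(n); h=f["frame"].shape[0]
    fl=h/2/np.tan(np.radians(f["vertical_fov"])/2)
    f["K"]=np.array([[fl,0,f["cx"]],[0,fl,f["cy"]],[0,0,1]]); f["D"]=np.array(f["distortion"],float)
    o=np.array(f["orientation"],float); f["R"]=R.from_rotvec(o).as_matrix() if o.size==3 else o.reshape(3,3)
    f["t"]=np.array(f["xyz"]); return f
def rays(f,px):
    u=cv2.undistortPoints(np.array(px,float).reshape(-1,1,2),f["K"],f["D"]).reshape(-1,2)
    return np.c_[u,np.ones(len(u))]@f["R"].T
def plane(f,px,z):
    d=rays(f,px); return f["t"]+d*((z-f["t"][2])/d[:,2])[:,None]
def depth(f,px):
    d=rays(f,px); p=np.array(px,int).reshape(-1,2); return f["t"]+d*f["z_map"][p[:,1],p[:,0]][:,None]
def cloud(f):
    h,w=f["z_map"].shape; g=np.stack(np.meshgrid(np.arange(w),np.arange(h)),-1).reshape(-1,2)
    return depth(f,g).reshape(h,w,3)
E
python3 - <<'E'
from h import *
s=r.get_obs(); print({k:np.round(v,3) for k,v in s.items()})
for n in("top","side"):
    f=grab(n); cv2.imwrite(f"pics/{n}0.png",f["frame"]); print(n,f["t"],f["orientation"],f["vertical_fov"],f["D"])
    np.savez(f"/tmp/{n}0.npz",**{k:f[k] for k in("frame","z_map","K","D","R","t")})
E
```

```text
pics
{'clock': np.float64(0.0), 'joints': array([-1.305,  0.478,  0.022,  1.556, -0.012,  1.109, -0.083]), 'qvel': array([ 0.   ,  0.001, -0.002, -0.001,  0.001, -0.001,  0.   ]), 'tau': array([-1.0000e-03, -5.9644e+01,  1.6070e+00, -2.8120e+01,  1.2000e-02,
        9.0000e-03, -0.0000e+00]), 'tcp_pos': array([0.246, 0.628, 0.241]), 'orientation': array([-5.840e-01, -3.087e+00,  3.000e-03]), 'contact_force': array([ 0.892, -0.462,  0.06 ]), 'moment': array([ 0.039,  0.013, -0.001]), 'gripper_force': np.float64(0.0), 'grip_width': np.float64(0.085)}
top [ 0.2679959  -0.04340793  1.21978097] [-2.12898275  2.12589106 -0.19475569] 53.92984353395535 [0.00509422 0.         0.         0.         0.        ]
side [-0.29277843 -0.75189457  1.02059062] [-2.12950574  0.94957801 -0.41424136] 45.50944394705631 [-0.17299703  0.          0.          0.          0.        ]
```

View pics/top0.png

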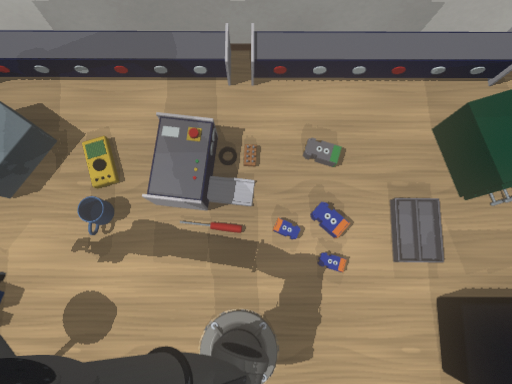

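View pics/side0.png

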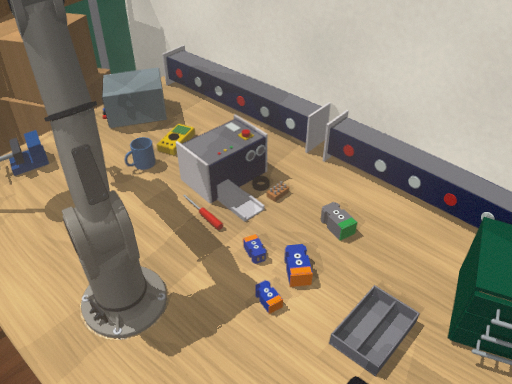

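The top view shows the blue module at about (330,219), orange end lower right. The guide is at (232,190) with the hood to its left, the grey spare at (323,152), and two smaller look-alikes at (287,229) and (333,262).

Run:
```python
from h import *
f=dict(np.load("/tmp/top0.npz")); im=f["frame"]; C=cloud(f)
hsv=cv2.cvtColor(im,cv2.COLOR_BGR2HSV)
m=np.zeros(im.shape[:2],np.uint8); m[190:250,305:360]=1
blue=cv2.inRange(hsv,(105,120,40),(130,255,255))*m; org=cv2.inRange(hsv,(3,150,120),(20,255,255))*m
top=((np.abs(C[...,2]-.05)<.006)&(m>0))
print("top px",top.sum())
pts=C[top][:, :2]; (c,sz,a)=cv2.minAreaRect((pts*1000).astype(np.float32)); print("module top rect",c,sz,a)
ob=C[top&(org>0)][:,:2].mean(0); bb=C[top&(blue>0)][:,:2].mean(0); v=bb-ob; print("z",C[top][:,2].mean(),"orange",ob,"blue",bb,"ax",np.degrees(np.arctan2(v[1],v[0])))
# hood
reg=np.zeros_like(m);reg[105:225,135:225]=1
h=(np.abs(C[...,2]-.15)<.006)&(reg>0); p=(C[h][:,:2]*1000).astype(np.float32); print("hood",cv2.minAreaRect(p),C[h][:,2].mean())
# guide
reg[:]=0;reg[165:215,205:262]=1
for lo,hi in((.002,.0105),(.013,.024)):
    g=((C[...,2]>lo)&(C[...,2]<hi)&(reg>0)).astype(np.uint8)
    n,l,st,_=cv2.connectedComponentsWithStats(g)
    for i in range(1,n):
        if st[i,4]>25:
            q=(C[l==i][:,:2]*1000).astype(np.float32); print(lo,st[i],cv2.minAreaRect(q),C[l==i][:,2].mean())
cv2.imwrite("pics/crop.png",cv2.resize(im[100:260,140:360],None,fx=3.6,fy=3.6,interpolation=cv2.INTER_CUBIC))
```

```text
top px 649
module top rect (399.7548522949219, -282.01361083984375) (109.97929382324219, 61.4615364074707) 48.04984664916992
z 0.05021090439597212 orange [ 0.37060862 -0.31401439] blue [ 0.40673585 -0.27179441] ax 49.44671308154962
hood ((564.9754638671875, 172.69921875), (166.9295196533203, 254.80609130859375), 84.16434478759766) 0.15221946651127044
0.002 [207 179  52  24 842] ((501.5347595214844, 25.33037567138672), (162.55587768554688, 79.93970489501953), 84.53636932373047) 0.006330313071740613
0.002 [208 200  19   5  30] ((458.6400146484375, 74.0331802368164), (13.168365478515625, 58.27185821533203), 4.985189914703369) 0.00616759929777068
0.013 [209 174  45   9 125] ((531.7789306640625, 28.472972869873047), (143.7944793701172, 12.310382843017578), 83.40243530273438) 0.01830106880753049
0.013 [207 197  45   9 117] ((458.347412109375, 34.98677062988281), (143.7799072265625, 9.839897155761719), 81.36087036132812) 0.018085546096586063
```

View pics/crop.png

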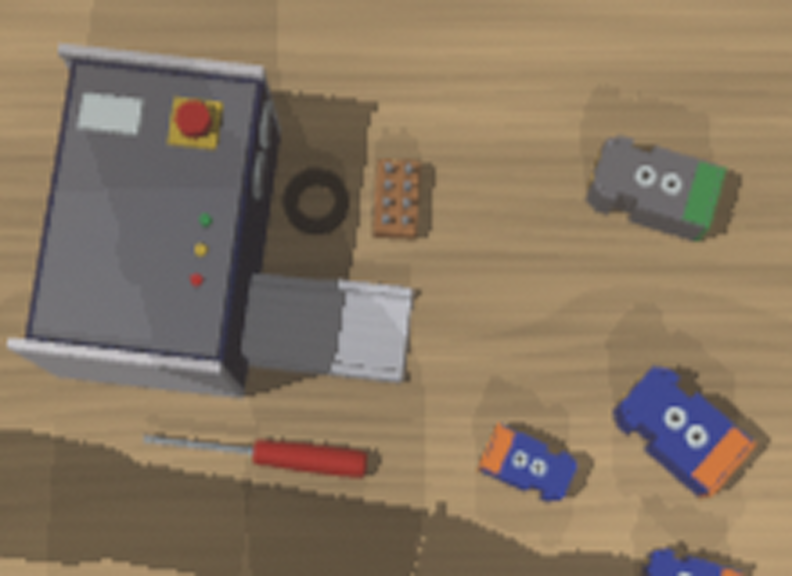

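Run:
```python
import numpy as np
a=np.radians(np.linspace(68.6,-37.5,31)); rr=np.linspace(.674,.487,31)*1000
P=np.c_[rr*np.cos(a),rr*np.sin(a)]
for k in range(6):
    print(k,(P[5*k+1:5*k+6]-P[5*k]).round().astype(int).tolist())
```

```text
0 [[36, -22], [69, -46], [101, -72], [131, -99], [159, -129]]
1 [[26, -31], [49, -62], [71, -95], [90, -129], [106, -164]]
2 [[14, -35], [26, -71], [36, -107], [43, -143], [48, -180]]
3 [[2, -36], [3, -72], [0, -107], [-4, -142], [-10, -176]]
4 [[-9, -33], [-19, -65], [-31, -97], [-46, -127], [-61, -155]]
5 [[-17, -27], [-36, -53], [-57, -77], [-78, -100], [-101, -121]]
```

Call:
send_rows([
  {"dx": 36,"dy": -22,"rz": -3.7},
  {"dx": 69,"dy": -46,"rz": -7.3},
  {"dx": 101,"dy": -72,"rz": -11},
  {"dx": 131,"dy": -99,"rz": -14.7},
  {"dx": 159,"dy": -129,"rz": -18.3},
])

```text
$.deltas[0]: bad value
```

Call:
send_rows([
  {"dx": 26,"dy": -31,"rz": -3.7},
  {"dx": 49,"dy": -62,"rz": -7.3},
  {"dx": 71,"dy": -95,"rz": -11},
  {"dx": 90,"dy": -129,"rz": -14.7},
  {"dx": 106,"dy": -164,"rz": -18.3},
])

```text
$.deltas[0]: bad value
```

Call:
send_rows([
  {"dx": 14,"dy": -35,"rz": -3.7},
  {"dx": 26,"dy": -71,"rz": -7.3},
  {"dx": 36,"dy": -107,"rz": -11},
  {"dx": 43,"dy": -143,"rz": -14.7},
  {"dx": 48,"dy": -180,"rz": -18.3},
])

```text
$.deltas[0]: bad value
```

Call:
send_rows([
  {"dx": 2,"dy": -36,"rz": -3.7},
  {"dx": 3,"dy": -72,"rz": -7.3},
  {"dx": 0,"dy": -107,"rz": -11},
  {"dx": -4,"dy": -142,"rz": -14.7},
  {"dx": -10,"dy": -176,"rz": -18.3},
])

```text
$.deltas[0]: bad value
```

Call:
send_rows([
  {"dx": 35,"dy": -22,"dz": 0,"rx": 0,"ry": 0,"rz": -3.7},
  {"dx": 69,"dy": -46,"dz": 0,"rx": 0,"ry": 0,"rz": -7.3},
  {"dx": 101,"dy": -72,"dz": 0,"rx": 0,"ry": 0,"rz": -11},
  {"dx": 131,"dy": -99,"dz": 0,"rx": 0,"ry": 0,"rz": -14.7},
  {"dx": 159,"dy": -129,"dz": 0,"rx": 0,"ry": 0,"rz": -18.3},
])

```text
clock: 0.52
tcp_pos: [0.4068, 0.498, 0.2418]
orientation: [1.072, 2.953, -0.001]
contact_force: [0.3, 0.8, -0.1]
grip_width: 0.0851
gripper_force: 0.0
```

Call:
send_rows([
  {"dx": 26,"dy": -31,"dz": 0,"rx": 0,"ry": 0,"rz": -3.7},
  {"dx": 49,"dy": -62,"dz": 0,"rx": 0,"ry": 0,"rz": -7.3},
  {"dx": 71,"dy": -95,"dz": 0,"rx": 0,"ry": 0,"rz": -11},
  {"dx": 90,"dy": -129,"dz": 0,"rx": 0,"ry": 0,"rz": -14.7},
  {"dx": 106,"dy": -164,"dz": 0,"rx": 0,"ry": 0,"rz": -18.3},
])

```text
clock: 0.93
tcp_pos: [0.5125, 0.3334, 0.2419]
orientation: [1.528, 2.745, -0.001]
contact_force: [0.3, -0.5, -0.1]
grip_width: 0.0857
gripper_force: 0.0
```

Call:
send_rows([
  {"dx": 14,"dy": -35,"dz": 0,"rx": 0,"ry": 0,"rz": -3.7},
  {"dx": 26,"dy": -71,"dz": 0,"rx": 0,"ry": 0,"rz": -7.3},
  {"dx": 36,"dy": -107,"dz": 0,"rx": 0,"ry": 0,"rz": -11},
  {"dx": 43,"dy": -143,"dz": 0,"rx": 0,"ry": 0,"rz": -14.7},
  {"dx": 48,"dy": -180,"dz": 0,"rx": 0,"ry": 0,"rz": -18.3},
])

```text
clock: 1.35
tcp_pos: [0.5597, 0.1536, 0.242]
orientation: [-1.945, -2.467, 0.0]
contact_force: [0.5, 0.4, 0.2]
grip_width: 0.0857
gripper_force: 0.0
```

Call:
send_rows([
  {"dx": 2,"dy": -36,"dz": 0,"rx": 0,"ry": 0,"rz": -3.7},
  {"dx": 3,"dy": -72,"dz": 0,"rx": 0,"ry": 0,"rz": -7.3},
  {"dx": 0,"dy": -107,"dz": 0,"rx": 0,"ry": 0,"rz": -11},
  {"dx": -4,"dy": -142,"dz": 0,"rx": 0,"ry": 0,"rz": -14.7},
  {"dx": -10,"dy": -176,"dz": 0,"rx": 0,"ry": 0,"rz": -18.3},
])

```text
clock: 1.77
tcp_pos: [0.549, -0.0225, 0.2421]
orientation: [-2.313, -2.126, 0.001]
contact_force: [0.0, -0.2, -1.0]
grip_width: 0.0854
gripper_force: 0.0
```

Run:
```python
from h import *
f=grab("wrist"); cv2.imwrite("pics/w1.png",f["frame"]); print(r.get_obs()["tcp_pos"],f["t"])
np.savez("/tmp/w1.npz",**{k:f[k] for k in("frame","z_map","K","D","R","t")})
```

```text
[ 0.54716827 -0.03103644  0.24242053] [0.55577168 0.04450139 0.37474358]
```

View pics/w1.png

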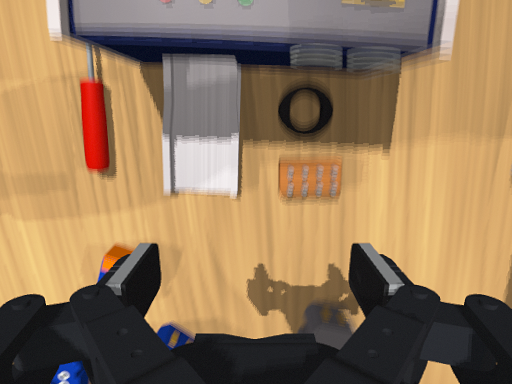

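The wrist view shows the guide at columns 163-240, rows 55-195. The tape is at (305,110) and the bit block at (310,178).

```bash
cat > g.py <<'E'
from h import *
def guide(f,o,ang):
    C=cloud(f); e=np.array([np.cos(ang),np.sin(ang)]); n=np.array([-e[1],e[0]])  # console x,y
    d=C[...,:2]-o; u=d@e*1e3; v=d@n*1e3; z=C[...,2]*1e3
    return u,v,z,C
E
python3 - <<'E'
from g import *
f=grab("wrist"); np.savez("/tmp/w2.npz",**{k:f[k] for k in("frame","z_map","K","D","R","t")})
o=np.array([.495,.0317]); ang=np.radians(84.9)
u,v,z,C=guide(f,o,ang)
fl=(abs(u)<60)&(abs(v)<28); print("floor z",np.median(z[fl]),"bench z",np.median(z[(abs(u)<60)&(v>60)&(v<75)]))
rail=(z>13)&(z<24)&(abs(v)<48)
for s in(1,-1):
    for a in range(-80,90,16):
        k=rail&(v*s>0)&(abs(u-a)<8)
        if k.sum()>10: print(s,a,k.sum(),"in/out",np.percentile(v[k]*s,[3,97]).round(1))
    k=rail&(v*s>0); print("u range",np.percentile(u[k],[.5,1,2,98,99,99.5]).round(1))
h=(z>70)&(z<140)&(abs(v)<150)&(u>40)&(u<110)
for a in range(-40,160,25):
    k=h&(abs(v-a)<12); 
    if k.sum()>10: print("face",a,k.sum(),np.median(u[k]).round(1))
E
```

```text
floor z 289.60210796180183 bench z 0.9369067510874296
1 -64 115 in/out [36.3 44.4]
1 -48 118 in/out [36.  43.8]
1 -32 111 in/out [35.7 43.3]
1 -16 117 in/out [34.5 42.3]
1 0 129 in/out [32.7 41.9]
1 16 137 in/out [31.  39.7]
1 32 146 in/out [30.2 38.5]
1 48 145 in/out [30.  38.1]
1 64 160 in/out [30.  43.4]
1 80 26 in/out [30.1 37.5]
u range [-283.1 -282.3 -281.3   71.9   73.6   74. ]
-1 -80 19 in/out [33. 40.]
-1 -64 92 in/out [33.2 40.2]
-1 -48 104 in/out [33.6 41.2]
-1 -32 113 in/out [34.  41.7]
-1 -16 118 in/out [34.4 42.1]
-1 0 113 in/out [33.8 41.4]
-1 16 118 in/out [32.1 40.5]
-1 32 126 in/out [32.3 39.8]
-1 48 127 in/out [32.7 40.2]
-1 64 130 in/out [33.1 45.9]
u range [-74.1 -73.  -71.1  68.4  69.7  70.8]
face -40 609 64.8
face -15 618 65.5
face 10 593 66.0
face 35 594 66.6
face 60 569 67.2
```

Call:
send_rows([
  {"dx": -9,"dy": -33,"dz": 0,"rx": 0,"ry": 0,"rz": -3.7},
  {"dx": -19,"dy": -65,"dz": 0,"rx": 0,"ry": 0,"rz": -7.3},
  {"dx": -31,"dy": -97,"dz": 0,"rx": 0,"ry": 0,"rz": -11},
  {"dx": -46,"dy": -127,"dz": 0,"rx": 0,"ry": 0,"rz": -14.7},
  {"dx": -61,"dy": -155,"dz": 0,"rx": 0,"ry": 0,"rz": -18.3},
])

```text
clock: 2.28
tcp_pos: [0.4876, -0.1768, 0.2421]
orientation: [-2.621, -1.732, 0.0]
contact_force: [0.5, -0.7, -0.5]
grip_width: 0.0855
gripper_force: 0.0
```

Call:
send_rows([
  {"dx": -17,"dy": -27,"dz": 0,"rx": 0,"ry": 0,"rz": -3.7},
  {"dx": -36,"dy": -53,"dz": 0,"rx": 0,"ry": 0,"rz": -7.3},
  {"dx": -57,"dy": -77,"dz": 0,"rx": 0,"ry": 0,"rz": -11},
  {"dx": -78,"dy": -100,"dz": 0,"rx": 0,"ry": 0,"rz": -14.7},
  {"dx": -101,"dy": -110,"dz": 0,"rx": 0,"ry": 0,"rz": -18.3},
])

```text
clock: 2.7
tcp_pos: [0.3864, -0.288, 0.2425]
orientation: [2.863, 1.29, -0.001]
contact_force: [0.3, -0.7, -0.2]
grip_width: 0.0857
gripper_force: 0.0
```

```bash
cat > m.py <<'E'
from h import *
def module(f,zt=.05,near=(.4,-.282),rad=.09):
    C=cloud(f); hsv=cv2.cvtColor(f["frame"],cv2.COLOR_BGR2HSV)
    col=(cv2.inRange(hsv,(105,100,30),(135,255,255))|cv2.inRange(hsv,(2,130,90),(22,255,255)))>0
    org=cv2.inRange(hsv,(2,130,90),(22,255,255))>0
    t=(abs(C[...,2]-zt)<.008)&(np.hypot(C[...,0]-near[0],C[...,1]-near[1])<rad)
    q=C[t]; c,s,a=cv2.minAreaRect((q[:,:2]*1e3).astype(np.float32))
    ob=C[t&org][:,:2].mean(0) if (t&org).any() else None
    if s[0]<s[1]: a-=90
    return np.array(c),s,a,q[:,2].mean(),ob,t.sum()
E
python3 - <<'E'
from m import *
f=grab("wrist"); f=grab("wrist"); cv2.imwrite("pics/w3.png",f["frame"]); s=r.get_obs(); print(s["tcp_pos"],s["orientation"],f["t"]); print(module(f))
E
```

```text
[ 0.38346955 -0.28763588  0.24204874] [-2.86514480e+00 -1.28526992e+00  1.46512486e-03] [ 0.42734823 -0.23939768  0.37454478]
(array([ 399.31137085, -283.45678711]), (110.36457061767578, 60.1192741394043), 48.20367431640625, np.float64(0.0512415236735158), array([ 0.37147022, -0.31433204]), np.int64(5882))
```

View pics/w3.png

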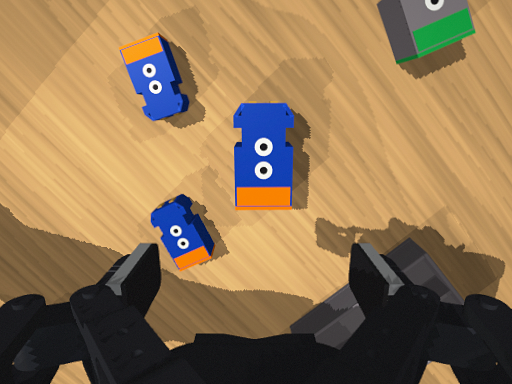

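The module is centred in the wrist view at (264,155), aligned with the jaws. The nearest look-alike, at (180,230), is clear of the fingers.

Call:
send_rows([
  {"dx": 5.8,"dy": -7,"dz": -32,"rx": 0,"ry": 0,"rz": 0},
  {"dx": 5.8,"dy": -7,"dz": -64,"rx": 0,"ry": 0,"rz": 0},
  {"dx": 5.8,"dy": -7,"dz": -96,"rx": 0,"ry": 0,"rz": 0},
  {"dx": 5.8,"dy": -7,"dz": -120,"rx": 0,"ry": 0,"rz": 0},
  {"dx": 5.8,"dy": -7,"dz": -140,"rx": 0,"ry": 0,"rz": 0},
])

```text
clock: 3.22
tcp_pos: [0.3932, -0.2912, 0.1]
orientation: [-2.858, -1.3, 0.002]
contact_force: [-0.2, 0.5, 0.5]
grip_width: 0.0857
gripper_force: 0.0
```

Call:
send_rows([
  {"dx": 0,"dy": 0,"dz": -20,"rx": 0,"ry": 0,"rz": 0},
  {"dx": 0,"dy": 0,"dz": -40,"rx": 0,"ry": 0,"rz": 0},
  {"dx": 0,"dy": 0,"dz": -55,"rx": 0,"ry": 0,"rz": 0},
  {"dx": 0,"dy": 0,"dz": -65,"rx": 0,"ry": 0,"rz": 0},
  {"dx": 0,"dy": 0,"dz": -70,"rx": 0,"ry": 0,"rz": 0},
])

```text
clock: 3.63
tcp_pos: [0.3933, -0.2916, 0.0309]
orientation: [-2.859, -1.299, 0.002]
contact_force: [-0.1, 1.0, 0.0]
grip_width: 0.0855
gripper_force: 0.0
```

Call:
send_rows([
  {"dx": 0,"dy": 0,"dz": 0,"rx": 0,"ry": 0,"rz": 0},
  {"dx": 0,"dy": 0,"dz": 0,"rx": 0,"ry": 0,"rz": 0},
  {"dx": 0,"dy": 0,"dz": 0,"rx": 0,"ry": 0,"rz": 0},
  {"dx": 0,"dy": 0,"dz": 0,"rx": 0,"ry": 0,"rz": 0},
  {"dx": 0,"dy": 0,"dz": 0,"rx": 0,"ry": 0,"rz": 0},
], jaw=50, newtons=40)

```text
clock: 4.05
tcp_pos: [0.3934, -0.2925, 0.0329]
orientation: [2.861, 1.298, 0.001]
contact_force: [-0.9, 0.6, 2.7]
grip_width: 0.0592
gripper_force: 44.9
```

Call:
send_rows([
  {"dx": 0,"dy": 0,"dz": 0,"rx": 0,"ry": 0,"rz": 0},
  {"dx": 0,"dy": 0,"dz": 0,"rx": 0,"ry": 0,"rz": 0},
  {"dx": 0,"dy": 0,"dz": 0,"rx": 0,"ry": 0,"rz": 0},
  {"dx": 0,"dy": 0,"dz": 0,"rx": 0,"ry": 0,"rz": 0},
  {"dx": 0,"dy": 0,"dz": 0,"rx": 0,"ry": 0,"rz": 0},
])

```text
clock: 4.47
tcp_pos: [0.3934, -0.2925, 0.0329]
orientation: [-2.861, -1.297, -0.001]
contact_force: [-1.7, 1.3, 6.9]
grip_width: 0.0591
gripper_force: 45.3
```

Call:
send_rows([
  {"dx": 0,"dy": 0,"dz": 10,"rx": 0,"ry": 0,"rz": 0},
  {"dx": 0,"dy": 0,"dz": 25,"rx": 0,"ry": 0,"rz": 0},
  {"dx": 0,"dy": 0,"dz": 45,"rx": 0,"ry": 0,"rz": 0},
  {"dx": 0,"dy": 0,"dz": 65,"rx": 0,"ry": 0,"rz": 0},
  {"dx": 0,"dy": 0,"dz": 75,"rx": 0,"ry": 0,"rz": 0},
])

```text
clock: 4.88
tcp_pos: [0.3939, -0.2933, 0.1094]
orientation: [2.86, 1.296, 0.002]
contact_force: [0.0, -0.1, -3.8]
grip_width: 0.0591
gripper_force: 45.9
```

Call:
send_rows([
  {"dx": 10,"dy": 27,"dz": 0,"rx": 0,"ry": 0,"rz": 3.5},
  {"dx": 20,"dy": 54,"dz": 0,"rx": 0,"ry": 0,"rz": 7},
  {"dx": 30,"dy": 81,"dz": 0,"rx": 0,"ry": 0,"rz": 10.5},
  {"dx": 40,"dy": 108,"dz": 0,"rx": 0,"ry": 0,"rz": 14},
  {"dx": 48,"dy": 135,"dz": 0,"rx": 0,"ry": 0,"rz": 17.5},
])

```text
clock: 5.3
tcp_pos: [0.4418, -0.1562, 0.1075]
orientation: [2.627, 1.721, 0.001]
contact_force: [1.4, -0.1, -5.3]
grip_width: 0.059
gripper_force: 45.8
```

Call:
send_rows([
  {"dx": 10,"dy": 27,"dz": 0,"rx": 0,"ry": 0,"rz": 3.5},
  {"dx": 20,"dy": 54,"dz": 0,"rx": 0,"ry": 0,"rz": 7},
  {"dx": 30,"dy": 81,"dz": 0,"rx": 0,"ry": 0,"rz": 10.5},
  {"dx": 40,"dy": 108,"dz": 0,"rx": 0,"ry": 0,"rz": 14},
  {"dx": 48,"dy": 135,"dz": 0,"rx": 0,"ry": 0,"rz": 17.2},
])

```text
clock: 5.72
tcp_pos: [0.4898, -0.0211, 0.1074]
orientation: [2.34, 2.095, 0.001]
contact_force: [0.8, 0.5, -5.0]
grip_width: 0.0592
gripper_force: 45.8
```

Run:
```python
from m import *
f=grab("wrist"); f=grab("wrist"); cv2.imwrite("pics/w4.png",f["frame"]); s=r.get_obs(); print(s["tcp_pos"],s["orientation"],s["contact_force"],s["grip_width"])
np.savez("/tmp/w4.npz",**{k:f[k] for k in("frame","z_map","K","D","R","t")})
```

```text
[ 0.49098775 -0.01702274  0.10730884] [-2.3338017  -2.10207203 -0.00400434] [-0.81116531  0.41733511 -5.2565722 ] 0.059388975601163296
```

View pics/w4.png

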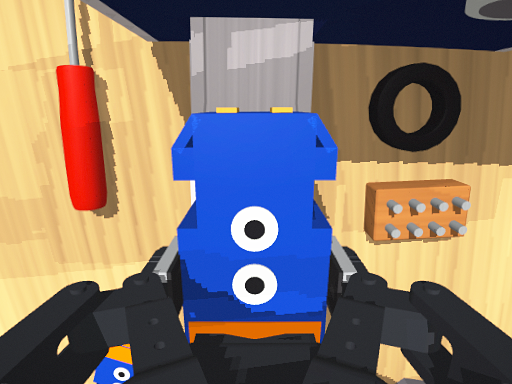

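The module is held level with its nose at rows 110-120 and the guide straight ahead at columns 190-313. I'll measure both in the world frame.

```bash
cat > q.py <<'E'
from h import *
O=np.array([.5026,.0970]); A=np.radians(83.45)
def inhand(f,ztop):
    C=cloud(f); e=np.array([np.cos(A),np.sin(A)]); n=np.array([-e[1],e[0]])
    d=C[...,:2]-O; u=d@e*1e3; v=d@n*1e3; z=C[...,2]*1e3
    hsv=cv2.cvtColor(f["frame"],cv2.COLOR_BGR2HSV)
    b=(cv2.inRange(hsv,(105,120,30),(135,255,255))|cv2.inRange(hsv,(0,0,200),(180,60,255)))>0
    t=b&(abs(z-ztop)<7)&(abs(v)<60)&(u<120)
    c=np.polyfit(u[t],z[t],1)
    t&=abs(z-np.polyval(c,u))<2
    print("n",t.sum(),"z",np.median(z[t]),"pitch",c[0],"roll",np.polyfit(v[t],z[t],1)[0])
    umax=np.percentile(u[t],99.7); print("nose u",umax)
    L=[]
    for a in np.arange(umax-100,umax-2,6):
        k=t&(abs(u-a)<3)
        if k.sum()>30: lo,hi=np.percentile(v[k],[.7,99.3]); L.append((a-umax,lo,hi))
    L=np.array(L); print(L.round(1).tolist())
    w=L[:,2]-L[:,1]; g=w>38
    p=np.polyfit(L[g,0],(L[g,1]+L[g,2])/2,1); print("yaw deg",np.degrees(p[0]),"v at origin",np.polyval(p,-55),"v nose",p[1])
    rail=(z>13)&(z<22)&(abs(v)<48)&(abs(v)>25)&~b
    for a in(-30,-20,-10):
        k=rail&(abs(u-a)<5)
        for s in(1,-1):
            kk=k&(v*s>0)
            if kk.sum()>20: print("rail",a,s,np.percentile(v[kk],[3,97]).round(1),np.median(z[kk]).round(1))
E
python3 - <<'E'
from q import *
inhand(dict(np.load("/tmp/w4.npz")),124)
E
```

```text
n 28982 z 125.59438585893477 pitch 0.0014676747363394477 roll -0.0033776724885138817
nose u -46.739174363568104
[[-94.0, -33.4, 26.3], [-88.0, -33.5, 26.4], [-82.0, -33.0, 26.0], [-76.0, -32.7, 26.1], [-70.0, -32.6, 26.1], [-64.0, -32.6, 26.3], [-58.0, -32.5, 26.4], [-52.0, -32.4, 26.8], [-46.0, -32.4, 26.8], [-40.0, -31.3, 19.1], [-34.0, -24.3, 19.2], [-28.0, -24.2, 19.1], [-22.0, -31.7, 27.0], [-16.0, -31.7, 27.1], [-10.0, -31.2, 26.2], [-4.0, -27.3, 22.5]]
yaw deg 0.7066119156753824 v at origin -3.178487615022732 v nose -2.5001888695929346
rail -30 1 [31.8 39.2] 19.0
rail -30 -1 [-38.5 -31. ] 19.0
rail -20 1 [31.5 39. ] 18.7
rail -20 -1 [-38.3 -30.9] 19.0
rail -10 1 [31.3 39.3] 18.9
rail -10 -1 [-38.5 -30.4] 19.0
```

Call:
send_rows([
  {"dx": -4,"dy": -5.6,"dz": 0,"rx": 0,"ry": 0,"rz": -0.7},
  {"dx": -4,"dy": -5.6,"dz": -15,"rx": 0,"ry": 0,"rz": -0.7},
  {"dx": -4,"dy": -5.6,"dz": -30,"rx": 0,"ry": 0,"rz": -0.7},
  {"dx": -4,"dy": -5.6,"dz": -40,"rx": 0,"ry": 0,"rz": -0.7},
  {"dx": -4,"dy": -5.6,"dz": -48,"rx": 0,"ry": 0,"rz": -0.7},
])

```text
clock: 6.23
tcp_pos: [0.4842, -0.0296, 0.0584]
orientation: [-2.359, -2.074, 0.002]
contact_force: [0.4, 0.5, -4.7]
grip_width: 0.0592
gripper_force: 45.7
```

Run:
```python
from q import *
f=grab("wrist"); f=grab("wrist"); s=r.get_obs(); print(s["tcp_pos"],s["orientation"],s["contact_force"])
inhand(f,77)
```

```text
[ 0.48407756 -0.02914504  0.05829617] [-2.35783103 -2.07437163  0.00358065] [ 0.45634768 -0.69095674 -4.86981767]
n 29028 z 75.59857953196658 pitch -0.003939134315552235 roll 0.0011189405272827705
nose u -62.40496425781058
[[-94.0, -26.3, 33.3], [-88.0, -26.5, 33.2], [-82.0, -26.2, 32.8], [-76.0, -26.2, 32.6], [-70.0, -26.3, 32.4], [-64.0, -26.4, 32.4], [-58.0, -26.5, 32.3], [-52.0, -26.5, 32.6], [-46.0, -26.8, 32.5], [-40.0, -19.2, 30.3], [-34.0, -18.9, 24.5], [-28.0, -19.0, 24.4], [-22.0, -26.7, 32.0], [-16.0, -26.9, 32.1], [-10.0, -26.1, 31.2], [-4.0, -22.3, 27.7]]
yaw deg -0.42379005317056595 v at origin 3.147372948340019 v nose 2.740563701263467
rail -30 1 [31.5 39.3] 19.0
rail -30 -1 [-38.5 -30.7] 19.0
rail -20 1 [31.6 39.5] 19.1
rail -20 -1 [-38.3 -30.7] 19.0
rail -10 1 [31.8 39.4] 18.9
rail -10 -1 [-38.6 -30.4] 18.9
```

Call:
send_rows([
  {"dx": 0,"dy": 0,"dz": 0,"rx": 0,"ry": 0,"rz": 0},
  {"dx": 0,"dy": 0,"dz": 0,"rx": 0,"ry": 0,"rz": 0},
  {"dx": 0,"dy": 0,"dz": 0,"rx": 0,"ry": 0,"rz": 0},
])

```text
clock: 6.58
tcp_pos: [0.4858, -0.0283, 0.0599]
orientation: [2.357, 2.076, 0.002]
contact_force: [-0.3, 0.1, -5.0]
grip_width: 0.0595
gripper_force: 45.7
```

Run:
```python
from q import *
f=grab("wrist"); s=r.get_obs(); print(s["tcp_pos"],s["orientation"],s["contact_force"])
inhand(f,77)
```

```text
[ 0.48577235 -0.0282471   0.0598821 ] [2.35652305e+00 2.07656237e+00 1.58045303e-03] [ 0.09154484  0.68687833 -4.7011799 ]
n 29018 z 78.08934105764472 pitch -0.0025729838846083233 roll -0.003020150893631901
nose u -61.17580652422462
[[-94.0, -28.3, 31.3], [-88.0, -28.5, 31.3], [-82.0, -27.9, 30.8], [-76.0, -28.1, 30.7], [-70.0, -28.2, 30.6], [-64.0, -28.2, 30.6], [-58.0, -28.3, 30.5], [-52.0, -28.4, 30.8], [-46.0, -28.4, 30.7], [-40.0, -20.9, 28.8], [-34.0, -20.7, 22.7], [-28.0, -20.7, 22.6], [-22.0, -28.5, 30.2], [-16.0, -28.6, 30.3], [-10.0, -27.8, 29.5], [-4.0, -24.2, 25.9]]
yaw deg -0.28549484034208317 v at origin 1.323012040548046 v nose 1.0489566676696775
rail -30 1 [31.5 39.5] 19.0
rail -30 -1 [-38.5 -30.6] 19.1
rail -20 1 [31.6 39.4] 18.9
rail -20 -1 [-38.4 -30.7] 19.0
rail -10 1 [31.7 39.4] 18.9
rail -10 -1 [-38.3 -30.7] 19.0
```

Call:
send_rows([
  {"dx": 1.5,"dy": 7,"dz": 0,"rx": 0,"ry": 0,"rz": 0.3},
  {"dx": 1.5,"dy": 7,"dz": -5,"rx": 0,"ry": 0,"rz": 0.3},
  {"dx": 1.5,"dy": 7,"dz": -10,"rx": 0,"ry": 0,"rz": 0.3},
  {"dx": 1.5,"dy": 7,"dz": -14,"rx": 0,"ry": 0,"rz": 0.3},
  {"dx": 1.5,"dy": 7,"dz": -17,"rx": 0,"ry": 0,"rz": 0.3},
])

```text
clock: 7.05
tcp_pos: [0.4864, -0.0212, 0.0416]
orientation: [-2.351, -2.083, 0.001]
contact_force: [0.3, -0.1, -5.3]
grip_width: 0.0594
gripper_force: 45.9
```

Call:
send_rows([
  {"dx": 0,"dy": 0,"dz": 0,"rx": 0,"ry": 0,"rz": 0},
  {"dx": 0,"dy": 0,"dz": 0,"rx": 0,"ry": 0,"rz": 0},
  {"dx": 0,"dy": 0,"dz": -1,"rx": 0,"ry": 0,"rz": 0},
  {"dx": 0,"dy": 0,"dz": -2,"rx": 0,"ry": 0,"rz": 0},
  {"dx": 0,"dy": 0,"dz": -2,"rx": 0,"ry": 0,"rz": 0},
])

```text
clock: 7.47
tcp_pos: [0.4868, -0.0212, 0.0403]
orientation: [2.351, 2.083, 0.0]
contact_force: [-0.2, 0.2, -4.4]
grip_width: 0.0592
gripper_force: 45.8
```

Run:
```python
from q import *
f=grab("wrist"); s=r.get_obs(); print(s["tcp_pos"],s["orientation"],s["contact_force"],s["moment"])
inhand(f,58)
```

```text
[ 0.4868209  -0.02124172  0.04032559] [2.35151472e+00 2.08319155e+00 1.60620888e-04] [ 0.5608955  -0.19515802 -5.34296068] [-0.12614855  0.01548374 -0.0074171 ]
n 29078 z 58.43881220361895 pitch -0.0025612344216048182 roll -0.0018139209699032453
nose u -53.97821190205793
[[-94.0, -28.9, 31.1], [-88.0, -28.9, 31.0], [-82.0, -28.4, 30.4], [-76.0, -28.3, 30.3], [-70.0, -28.4, 30.4], [-64.0, -28.4, 30.5], [-58.0, -28.5, 30.4], [-52.0, -28.5, 30.6], [-46.0, -28.8, 30.5], [-40.0, -21.1, 26.7], [-34.0, -20.7, 22.7], [-28.0, -20.8, 22.6], [-22.0, -28.6, 30.5], [-16.0, -28.6, 30.5], [-10.0, -27.7, 29.7], [-4.0, -24.0, 25.9]]
yaw deg 0.0021289802291630834 v at origin 1.1066784529835754 v nose 1.1087221272925571
rail -30 1 [31.5 39.4] 18.9
rail -30 -1 [-38.6 -30.6] 18.9
rail -20 1 [31.6 39.4] 19.0
rail -20 -1 [-38.4 -30.7] 18.9
rail -10 1 [31.5 39.5] 18.9
rail -10 -1 [-38.5 -30.4] 19.1
```

Call:
send_rows([
  {"dx": 0.5,"dy": 0,"dz": -1,"rx": 0,"ry": 0,"rz": 0},
  {"dx": 0.5,"dy": 0,"dz": -2,"rx": 0,"ry": 0,"rz": 0},
  {"dx": 0.5,"dy": 0,"dz": -2,"rx": 0,"ry": 0,"rz": 0},
  {"dx": 0.5,"dy": 0,"dz": -2,"rx": 0,"ry": 0,"rz": 0},
])

```text
clock: 7.85
tcp_pos: [0.4876, -0.0212, 0.0389]
orientation: [-2.351, -2.083, -0.001]
contact_force: [-1.9, 0.4, 6.1]
grip_width: 0.0593
gripper_force: 47.0
```

Call:
send_rows([
  {"dx": 0,"dy": 0,"dz": 0,"rx": 0,"ry": 0,"rz": 0},
  {"dx": 0,"dy": 0,"dz": 0,"rx": 0,"ry": 0,"rz": 0},
  {"dx": 0,"dy": 0,"dz": 0,"rx": 0,"ry": 0,"rz": 0},
  {"dx": 0,"dy": 0,"dz": 0,"rx": 0,"ry": 0,"rz": 0},
  {"dx": 0,"dy": 0,"dz": 0,"rx": 0,"ry": 0,"rz": 0},
], jaw=84)

```text
clock: 8.27
tcp_pos: [0.4874, -0.0212, 0.0383]
orientation: [2.351, 2.083, 0.0]
contact_force: [0.3, 0.2, 0.1]
grip_width: 0.0837
gripper_force: 0.0
```

Call:
send_rows([
  {"dx": 0,"dy": 0,"dz": 15,"rx": 0,"ry": 0,"rz": 0},
  {"dx": 0,"dy": 0,"dz": 40,"rx": 0,"ry": 0,"rz": 0},
  {"dx": 0,"dy": 0,"dz": 70,"rx": 0,"ry": 0,"rz": 0},
  {"dx": 0,"dy": 0,"dz": 85,"rx": 0,"ry": 0,"rz": 0},
  {"dx": 0,"dy": 0,"dz": 90,"rx": 0,"ry": 0,"rz": 0},
])

```text
clock: 8.68
tcp_pos: [0.4888, -0.0212, 0.1306]
orientation: [2.35, 2.082, 0.006]
contact_force: [0.3, -0.3, 0.2]
grip_width: 0.0841
gripper_force: 0.0
```

Run:
```python
from q import *
f=grab("wrist");f=grab("wrist"); s=r.get_obs(); print(s["tcp_pos"],s["orientation"],s["contact_force"],s["clock"])
cv2.imwrite("pics/w5.png",f["frame"]); inhand(f,57)
```

```text
[ 0.48779513 -0.02094005  0.12885688] [2.35047596 2.08327885 0.00290948] [-0.33316926 -0.63391296 -0.62808485] 8.7833
n 10323 z 57.125009635239145 pitch 0.000914717865451445 roll -0.00019837980493100964
nose u 0.19048918504001788
[[-100.0, -29.4, 29.6], [-94.0, -21.4, 22.1], [-88.0, -21.8, 21.9], [-82.0, -21.2, 21.7], [-76.0, -29.5, 29.6], [-70.0, -29.6, 29.6], [-64.0, -28.4, 28.9], [-58.0, -24.5, 24.8], [-52.0, -21.3, 21.6]]
yaw deg -0.06026640390112834 v at origin 0.12777500907206618 v nose 0.06992341436943673
rail -30 1 [31.8 39.3] 19.0
rail -30 -1 [-38.4 -31.1] 18.9
rail -20 1 [31.8 39. ] 19.0
rail -20 -1 [-38.2 -30.9] 19.0
rail -10 1 [31.2 39.1] 19.0
rail -10 -1 [-38.5 -30.4] 19.0
```

View pics/w5.png

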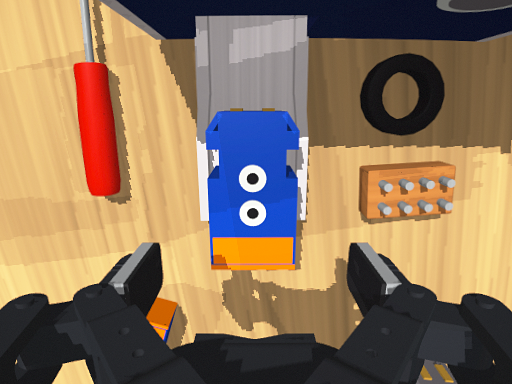

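The module sits centred in the guide, with the orange plate at rows 237-268 and the contacts towards the hood. Next I back off, close the fingers and tilt 45°.

Call:
send_rows([
  {"dx": -1,"dy": -10,"dz": 0,"rx": 4.47,"ry": -0.51,"rz": 0},
  {"dx": -2,"dy": -20,"dz": 0,"rx": 8.94,"ry": -1.02,"rz": 0},
  {"dx": -3,"dy": -30,"dz": 0,"rx": 13.41,"ry": -1.54,"rz": 0},
  {"dx": -4,"dy": -40,"dz": 0,"rx": 17.88,"ry": -2.05,"rz": 0},
  {"dx": -5,"dy": -50,"dz": 0,"rx": 22.35,"ry": -2.56,"rz": 0},
], jaw=0, newtons=20)

```text
clock: 9.2
tcp_pos: [0.4817, -0.0713, 0.1272]
orientation: [-2.13, -1.887, -0.426]
contact_force: [-0.2, -0.5, -0.0]
grip_width: 0.0236
gripper_force: 0.0
```

Call:
send_rows([
  {"dx": -1,"dy": -7,"dz": 0,"rx": 4.47,"ry": -0.51,"rz": 0},
  {"dx": -2,"dy": -14,"dz": 0,"rx": 8.94,"ry": -1.02,"rz": 0},
  {"dx": -3,"dy": -21,"dz": 0,"rx": 13.41,"ry": -1.54,"rz": 0},
  {"dx": -3,"dy": -28,"dz": 0,"rx": 17.88,"ry": -2.05,"rz": 0},
  {"dx": -3,"dy": -32,"dz": 0,"rx": 22.35,"ry": -2.56,"rz": 0},
])

```text
clock: 9.62
tcp_pos: [0.4787, -0.1042, 0.1269]
orientation: [-1.877, -1.658, -0.776]
contact_force: [-0.2, -0.3, -0.1]
grip_width: -0.0004
gripper_force: 0.0
```

Call:
send_rows([
  {"dx": 0,"dy": 0,"dz": 0,"rx": 0,"ry": 0,"rz": 0},
  {"dx": 0,"dy": 0,"dz": 0,"rx": 0,"ry": 0,"rz": 0},
  {"dx": 0,"dy": 0,"dz": 0,"rx": 0,"ry": 0,"rz": 0},
  {"dx": 0,"dy": 0,"dz": 0,"rx": 0,"ry": 0,"rz": 0},
  {"dx": 0,"dy": 0,"dz": 0,"rx": 0,"ry": 0,"rz": 0},
])

```text
clock: 10.03
tcp_pos: [0.4795, -0.1018, 0.1288]
orientation: [-1.875, -1.666, -0.772]
contact_force: [0.6, 1.7, 0.1]
grip_width: -0.0001
gripper_force: 0.0
```

```bash
cat > uv.py <<'E'
from q import *
def uv():
    s=r.get_obs(); d=s["tcp_pos"][:2]-O; e=np.array([np.cos(A),np.sin(A)])
    M=R.from_rotvec(s["orientation"]).as_matrix()
    print("u,v,z",(d@e*1e3).round(1),((d@[-e[1],e[0]])*1e3).round(1),(s["tcp_pos"][2]*1e3).round(1),"zt.e",(M[:2,2]@e).round(3),"zt.n",(M[:2,2]@[-e[1],e[0]]).round(3),"yt",M[:,1].round(3),"F",(s["contact_force"][:2]@e).round(1),s["contact_force"].round(1),"t",s["clock"],s["joints"].round(2))
E
python3 -c "from uv import *; uv()"
```

```text
u,v,z -200.1 0.2 128.8 zt.e 0.707 zt.n 0.001 yt [ 0.993 -0.116 -0.004] F 1.7 [0.6 1.7 0.1] t 10.0333 [ 0.32  0.58  0.25  2.   -0.91  1.2   1.05]
```

Call:
send_rows([
  {"dx": 0,"dy": 0,"dz": -30,"rx": 0,"ry": 0,"rz": 0},
  {"dx": 0,"dy": 0,"dz": -60,"rx": 0,"ry": 0,"rz": 0},
  {"dx": 0,"dy": 0,"dz": -82,"rx": 0,"ry": 0,"rz": 0},
  {"dx": 0,"dy": 0,"dz": -94,"rx": 0,"ry": 0,"rz": 0},
  {"dx": 0,"dy": 0,"dz": -98.5,"rx": 0,"ry": 0,"rz": 0},
])

```text
clock: 10.45
tcp_pos: [0.4788, -0.1021, 0.0287]
orientation: [-1.876, -1.663, -0.771]
contact_force: [-0.0, -0.1, -0.0]
grip_width: 0.0004
gripper_force: 0.0
```

Call:
send_rows([
  {"dx": 0.5,"dy": 4,"dz": 0,"rx": 0,"ry": 0,"rz": 0},
  {"dx": 1,"dy": 9,"dz": 0,"rx": 0,"ry": 0,"rz": 0},
  {"dx": 1.6,"dy": 14,"dz": 0,"rx": 0,"ry": 0,"rz": 0},
  {"dx": 2.2,"dy": 19,"dz": 0,"rx": 0,"ry": 0,"rz": 0},
  {"dx": 2.7,"dy": 24,"dz": 0,"rx": 0,"ry": 0,"rz": 0},
])

```text
clock: 10.87
tcp_pos: [0.4826, -0.0787, 0.0307]
orientation: [-1.877, -1.665, -0.774]
contact_force: [-0.3, -3.4, 1.5]
grip_width: -0.0002
gripper_force: 1.7
```

Call:
send_rows([
  {"dx": 0.7,"dy": 6,"dz": 0,"rx": 0,"ry": 0,"rz": 0},
  {"dx": 1.4,"dy": 12,"dz": 0,"rx": 0,"ry": 0,"rz": 0},
  {"dx": 2.1,"dy": 18,"dz": 0,"rx": 0,"ry": 0,"rz": 0},
  {"dx": 2.8,"dy": 24,"dz": 0,"rx": 0,"ry": 0,"rz": 0},
  {"dx": 3.4,"dy": 30,"dz": 0,"rx": 0,"ry": 0,"rz": 0},
])

```text
clock: 11.28
tcp_pos: [0.4862, -0.0503, 0.0304]
orientation: [-1.88, -1.664, -0.774]
contact_force: [-1.0, -4.8, 4.2]
grip_width: -0.0002
gripper_force: 2.7
```

```bash
cat > o.py <<'E'
from uv import *
def orange(n="top"):
    f=grab(n); C=cloud(f); hsv=cv2.cvtColor(f["frame"],cv2.COLOR_BGR2HSV)
    o=cv2.inRange(hsv,(3,150,120),(20,255,255))>0; e=np.array([np.cos(A),np.sin(A)])
    d=C[...,:2]-O; u=d@e*1e3; v=d@[-e[1],e[0]]*1e3
    k=o&(abs(v)<35)&(u>-200)&(u<30)&(abs(C[...,2]-.056)<.006)
    if k.sum()>8: print(n,"orange top",k.sum(),"u",np.percentile(u[k],[2,50,98]).round(1),"v",np.percentile(v[k],[2,98]).round(1),"z",np.median(C[k][:,2]).round(4))
    return f
E
python3 - <<'E'
from o import *
uv(); orange("top"); orange("side"); f=orange("wrist"); cv2.imwrite("pics/w6.png",f["frame"])
E
```

```text
u,v,z -148.2 -0.5 30.4 zt.e 0.706 zt.n -0.003 yt [ 0.993 -0.12  -0.003] F -4.8 [-1.  -4.8  4.2] t 11.2833 [ 0.29  0.73  0.16  2.05 -1.06  1.02  1.19]
top orange top 95 u [-133.1 -121.4 -112.4] v [-23.8  24.9] z 0.0567
side orange top 104 u [-134.9 -124.4 -109.3] v [-24.8  28.1] z 0.0567
wrist orange top 2630 u [-133.2 -130.1 -108.7] v [-27.7  27.5] z 0.057
```

View pics/w6.png

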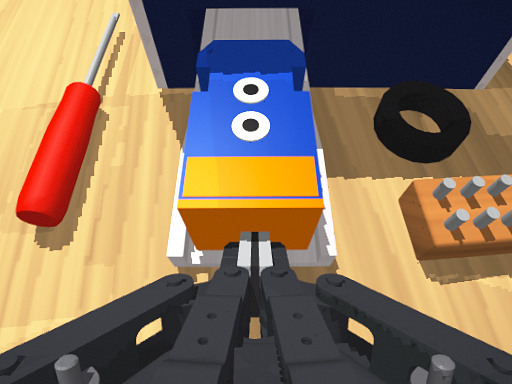

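The pushing fingers are centred on the orange face at (255,240) and the module is straight in the guide. Continuing the push.

Call:
send_rows([
  {"dx": 0.7,"dy": 6,"dz": 0,"rx": 0,"ry": 0,"rz": 0},
  {"dx": 1.4,"dy": 12,"dz": 0,"rx": 0,"ry": 0,"rz": 0},
  {"dx": 2.1,"dy": 18,"dz": 0,"rx": 0,"ry": 0,"rz": 0},
  {"dx": 2.8,"dy": 24,"dz": 0,"rx": 0,"ry": 0,"rz": 0},
  {"dx": 3.4,"dy": 30,"dz": 0,"rx": 0,"ry": 0,"rz": 0},
])

```text
clock: 11.85
tcp_pos: [0.4889, -0.0191, 0.0298]
orientation: [-1.878, -1.663, -0.773]
contact_force: [-0.4, -4.7, 2.2]
grip_width: -0.0
gripper_force: 2.2
```

Call:
send_rows([
  {"dx": 0.7,"dy": 6,"dz": 0,"rx": 0,"ry": 0,"rz": 0},
  {"dx": 1.4,"dy": 12,"dz": 0,"rx": 0,"ry": 0,"rz": 0},
  {"dx": 2.1,"dy": 18,"dz": 0,"rx": 0,"ry": 0,"rz": 0},
  {"dx": 2.8,"dy": 23,"dz": 0,"rx": 0,"ry": 0,"rz": 0},
  {"dx": 3.2,"dy": 28,"dz": 0,"rx": 0,"ry": 0,"rz": 0},
])

```text
clock: 12.27
tcp_pos: [0.492, 0.0095, 0.0298]
orientation: [-1.877, -1.663, -0.773]
contact_force: [-0.6, -5.7, 2.6]
grip_width: 0.0001
gripper_force: 2.3
```

Call:
send_rows([
  {"dx": 0.4,"dy": 4,"dz": 0,"rx": 0,"ry": 0,"rz": 0},
  {"dx": 0.9,"dy": 8,"dz": 0,"rx": 0,"ry": 0,"rz": 0},
  {"dx": 1.4,"dy": 12,"dz": 0,"rx": 0,"ry": 0,"rz": 0},
  {"dx": 1.8,"dy": 16,"dz": 0,"rx": 0,"ry": 0,"rz": 0},
  {"dx": 2.2,"dy": 19,"dz": 0,"rx": 0,"ry": 0,"rz": 0},
])

```text
clock: 12.68
tcp_pos: [0.4941, 0.0283, 0.0298]
orientation: [-1.877, -1.663, -0.773]
contact_force: [-0.7, -4.6, 2.2]
grip_width: -0.0003
gripper_force: 2.2
```

Run:
```python
from o import *
uv(); orange("top"); orange("wrist"); uv()
```

```text
u,v,z -69.2 0.6 29.8 zt.e 0.707 zt.n 0.0 yt [ 0.993 -0.118 -0.005] F -4.6 [-0.7 -4.6  2.2] t 12.6833 [ 0.2   0.71  0.09  2.11 -1.17  0.93  1.17]
top orange top 84 u [-54.2 -42.4 -34.5] v [-22.3  26.3] z 0.0566
wrist orange top 6844 u [-55.1 -43.5 -30.4] v [-26.4  28.3] z 0.0576
u,v,z -68.5 0.8 29.8 zt.e 0.708 zt.n 0.001 yt [ 0.993 -0.117 -0.005] F 0.4 [-0.5  0.5 -0.3] t 12.7833 [ 0.2   0.71  0.09  2.11 -1.17  0.93  1.17]
```

Call:
send_rows([
  {"dx": 0.3,"dy": 2,"dz": 0,"rx": 0,"ry": 0,"rz": 0},
  {"dx": 0.5,"dy": 4,"dz": 0,"rx": 0,"ry": 0,"rz": 0},
  {"dx": 0.7,"dy": 6,"dz": 0,"rx": 0,"ry": 0,"rz": 0},
  {"dx": 0.9,"dy": 8,"dz": 0,"rx": 0,"ry": 0,"rz": 0},
  {"dx": 1.2,"dy": 10,"dz": 0,"rx": 0,"ry": 0,"rz": 0},
])

```text
clock: 13.2
tcp_pos: [0.4954, 0.0378, 0.0298]
orientation: [-1.878, -1.663, -0.773]
contact_force: [-0.6, -4.6, 2.1]
grip_width: 0.0002
gripper_force: 2.2
```

Call:
send_rows([
  {"dx": 0.3,"dy": 2,"dz": 0,"rx": 0,"ry": 0,"rz": 0},
  {"dx": 0.5,"dy": 4,"dz": 0,"rx": 0,"ry": 0,"rz": 0},
  {"dx": 0.7,"dy": 6,"dz": 0,"rx": 0,"ry": 0,"rz": 0},
  {"dx": 0.9,"dy": 8,"dz": 0,"rx": 0,"ry": 0,"rz": 0},
  {"dx": 1.2,"dy": 10,"dz": 0,"rx": 0,"ry": 0,"rz": 0},
])

```text
clock: 13.62
tcp_pos: [0.4965, 0.0481, 0.0298]
orientation: [-1.877, -1.663, -0.773]
contact_force: [-0.0, -4.4, 1.5]
grip_width: 0.0002
gripper_force: 2.1
```

Call:
send_rows([
  {"dx": 0.1,"dy": 1,"dz": 0,"rx": 0,"ry": 0,"rz": 0},
  {"dx": 0.2,"dy": 2,"dz": 0,"rx": 0,"ry": 0,"rz": 0},
  {"dx": 0.3,"dy": 3,"dz": 0,"rx": 0,"ry": 0,"rz": 0},
  {"dx": 0.4,"dy": 4,"dz": 0,"rx": 0,"ry": 0,"rz": 0},
  {"dx": 0.6,"dy": 5,"dz": 0,"rx": 0,"ry": 0,"rz": 0},
])

```text
clock: 14.03
tcp_pos: [0.4972, 0.0528, 0.0298]
orientation: [-1.877, -1.663, -0.773]
contact_force: [-0.5, -3.6, 2.3]
grip_width: -0.0003
gripper_force: 2.1
```

Call:
send_rows([
  {"dx": 0.1,"dy": 1,"dz": 0,"rx": 0,"ry": 0,"rz": 0},
  {"dx": 0.2,"dy": 2,"dz": 0,"rx": 0,"ry": 0,"rz": 0},
  {"dx": 0.3,"dy": 3,"dz": 0,"rx": 0,"ry": 0,"rz": 0},
  {"dx": 0.4,"dy": 4,"dz": 0,"rx": 0,"ry": 0,"rz": 0},
  {"dx": 0.6,"dy": 5,"dz": 0,"rx": 0,"ry": 0,"rz": 0},
])

```text
clock: 14.45
tcp_pos: [0.4977, 0.0579, 0.0298]
orientation: [-1.877, -1.663, -0.773]
contact_force: [-2.2, -4.8, 1.2]
grip_width: 0.0
gripper_force: 2.0
```

Call:
send_rows([
  {"dx": 0.1,"dy": 1,"dz": 0,"rx": 0,"ry": 0,"rz": 0},
  {"dx": 0.2,"dy": 2,"dz": 0,"rx": 0,"ry": 0,"rz": 0},
  {"dx": 0.3,"dy": 3,"dz": 0,"rx": 0,"ry": 0,"rz": 0},
  {"dx": 0.4,"dy": 4,"dz": 0,"rx": 0,"ry": 0,"rz": 0},
  {"dx": 0.6,"dy": 5,"dz": 0,"rx": 0,"ry": 0,"rz": 0},
])

```text
clock: 14.87
tcp_pos: [0.4986, 0.0623, 0.0298]
orientation: [-1.879, -1.663, -0.773]
contact_force: [-0.5, -6.7, 2.4]
grip_width: 0.0001
gripper_force: 3.0
```

Call:
send_rows([
  {"dx": 0.1,"dy": 1,"dz": 0,"rx": 0,"ry": 0,"rz": 0},
  {"dx": 0.2,"dy": 2,"dz": 0,"rx": 0,"ry": 0,"rz": 0},
  {"dx": 0.3,"dy": 3,"dz": 0,"rx": 0,"ry": 0,"rz": 0},
  {"dx": 0.3,"dy": 3,"dz": 0,"rx": 0,"ry": 0,"rz": 0},
])

```text
clock: 15.2
tcp_pos: [0.499, 0.0631, 0.0297]
orientation: [-1.882, -1.663, -0.773]
contact_force: [-3.4, -12.9, 8.2]
grip_width: -0.0002
gripper_force: 6.6
```

Call:
send_rows([
  {"dx": 0.1,"dy": 1,"dz": 0,"rx": 0,"ry": 0,"rz": 0},
  {"dx": 0.2,"dy": 2,"dz": 0,"rx": 0,"ry": 0,"rz": 0},
  {"dx": 0.3,"dy": 3,"dz": 0,"rx": 0,"ry": 0,"rz": 0},
  {"dx": 0.3,"dy": 3,"dz": 0,"rx": 0,"ry": 0,"rz": 0},
])

```text
clock: 15.53
tcp_pos: [0.4997, 0.0644, 0.0297]
orientation: [-1.886, -1.663, -0.773]
contact_force: [-4.5, -18.5, 11.9]
grip_width: 0.0001
gripper_force: 9.3
```

Call:
send_rows([
  {"dx": 0.1,"dy": 1,"dz": 0,"rx": 0,"ry": 0,"rz": 0},
  {"dx": 0.2,"dy": 2,"dz": 0,"rx": 0,"ry": 0,"rz": 0},
  {"dx": 0.3,"dy": 3,"dz": 0,"rx": 0,"ry": 0,"rz": 0},
])

```text
clock: 15.78
tcp_pos: [0.4999, 0.067, 0.0297]
orientation: [-1.886, -1.663, -0.773]
contact_force: [-5.2, -18.2, 12.4]
grip_width: -0.0001
gripper_force: 9.5
```

Call:
send_rows([
  {"dx": 0.1,"dy": 1,"dz": 0,"rx": 0,"ry": 0,"rz": 0},
  {"dx": 0.2,"dy": 2,"dz": 0,"rx": 0,"ry": 0,"rz": 0},
])

```text
clock: 15.95
tcp_pos: [0.5002, 0.0702, 0.0297]
orientation: [-1.885, -1.663, -0.773]
contact_force: [-2.9, -13.0, 8.9]
grip_width: -0.0001
gripper_force: 6.7
```

Call:
send_rows([
  {"dx": 0.1,"dy": 1,"dz": 0,"rx": 0,"ry": 0,"rz": 0},
  {"dx": 0.2,"dy": 2,"dz": 0,"rx": 0,"ry": 0,"rz": 0},
])

```text
clock: 16.12
tcp_pos: [0.5004, 0.0729, 0.0297]
orientation: [-1.883, -1.663, -0.773]
contact_force: [-2.6, -12.4, 7.9]
grip_width: -0.0
gripper_force: 6.5
```

Call:
send_rows([
  {"dx": 0.1,"dy": 1,"dz": 0,"rx": 0,"ry": 0,"rz": 0},
  {"dx": 0.2,"dy": 2,"dz": 0,"rx": 0,"ry": 0,"rz": 0},
])

```text
clock: 16.28
tcp_pos: [0.5006, 0.0751, 0.0297]
orientation: [-1.883, -1.663, -0.773]
contact_force: [-2.6, -12.7, 6.8]
grip_width: -0.0002
gripper_force: 6.5
```

Run:
```python
from o import *
uv(); orange("top"); orange("wrist"); uv()
```

```text
u,v,z -22.0 -0.5 29.7 zt.e 0.705 zt.n -0.003 yt [ 0.993 -0.122 -0.003] F -12.9 [ -2.6 -12.7   6.8] t 16.2833 [ 0.14  0.7   0.04  2.14 -1.24  0.87  1.16]
wrist orange top 4151 u [-8.4 -5.   2.9] v [-28.2  27.6] z 0.0572
u,v,z -21.5 -0.4 29.7 zt.e 0.705 zt.n -0.003 yt [ 0.993 -0.122 -0.003] F -10.2 [ -1.4 -10.1   6.1] t 16.3833 [ 0.14  0.7   0.04  2.14 -1.24  0.87  1.16]
```

Call:
send_rows([
  {"dx": 0.1,"dy": 1,"dz": 0,"rx": 0,"ry": 0,"rz": 0},
  {"dx": 0.2,"dy": 2,"dz": 0,"rx": 0,"ry": 0,"rz": 0},
])

```text
clock: 16.55
tcp_pos: [0.5008, 0.0771, 0.0297]
orientation: [-1.883, -1.663, -0.773]
contact_force: [-2.5, -13.4, 7.8]
grip_width: -0.0002
gripper_force: 6.5
```

Call:
send_rows([
  {"dx": 0.1,"dy": 1,"dz": 0,"rx": 0,"ry": 0,"rz": 0},
  {"dx": 0.2,"dy": 2,"dz": 0,"rx": 0,"ry": 0,"rz": 0},
])

```text
clock: 16.72
tcp_pos: [0.5011, 0.0792, 0.0297]
orientation: [-1.883, -1.663, -0.773]
contact_force: [-2.0, -12.2, 7.1]
grip_width: 0.0004
gripper_force: 6.3
```

Call:
send_rows([
  {"dx": 0.1,"dy": 1,"dz": 0,"rx": 0,"ry": 0,"rz": 0},
  {"dx": 0.2,"dy": 1.5,"dz": 0,"rx": 0,"ry": 0,"rz": 0},
])

```text
clock: 16.88
tcp_pos: [0.5011, 0.0812, 0.0297]
orientation: [-1.882, -1.663, -0.773]
contact_force: [-1.8, -10.0, 5.9]
grip_width: 0.0001
gripper_force: 5.3
```

Call:
send_rows([
  {"dx": 0.1,"dy": 1,"dz": 0,"rx": 0,"ry": 0,"rz": 0},
])

```text
clock: 16.97
tcp_pos: [0.5012, 0.0821, 0.0297]
orientation: [-1.882, -1.663, -0.773]
contact_force: [-1.8, -9.5, 6.5]
grip_width: 0.0002
gripper_force: 5.2
```

Call:
send_rows([
  {"dx": 0.1,"dy": 1,"dz": 0,"rx": 0,"ry": 0,"rz": 0},
])

```text
clock: 17.05
tcp_pos: [0.5011, 0.0835, 0.0297]
orientation: [-1.881, -1.663, -0.773]
contact_force: [-1.4, -8.1, 5.5]
grip_width: -0.0002
gripper_force: 4.3
```

Call:
send_rows([
  {"dx": 0,"dy": 0,"dz": 0,"rx": 0,"ry": 0,"rz": 0},
])

```text
clock: 17.13
tcp_pos: [0.5007, 0.0844, 0.0298]
orientation: [-1.879, -1.663, -0.773]
contact_force: [-1.9, -6.2, 3.0]
grip_width: -0.0
gripper_force: 3.0
```

Call:
send_rows([
  {"dx": 0.1,"dy": 1,"dz": 0,"rx": 0,"ry": 0,"rz": 0},
])

```text
clock: 17.22
tcp_pos: [0.5006, 0.0855, 0.0297]
orientation: [-1.879, -1.663, -0.772]
contact_force: [-1.9, -5.6, 2.8]
grip_width: -0.0
gripper_force: 2.7
```

Call:
send_rows([
  {"dx": 0.1,"dy": 1,"dz": 0,"rx": 0,"ry": 0,"rz": 0},
])

```text
clock: 17.3
tcp_pos: [0.5008, 0.087, 0.0298]
orientation: [-1.878, -1.663, -0.773]
contact_force: [0.6, -4.0, 1.5]
grip_width: 0.0002
gripper_force: 1.7
```

Run:
```python
from o import *
uv(); orange("wrist"); uv()
```

```text
u,v,z -10.1 0.7 29.8 zt.e 0.707 zt.n -0.0 yt [ 0.993 -0.119 -0.005] F -3.9 [ 0.6 -4.   1.5] t 17.3 [ 0.13  0.7   0.03  2.14 -1.26  0.86  1.15]
wrist orange top 900 u [2.9 3.6 4.4] v [-27.8  29.5] z 0.0529
u,v,z -9.6 0.7 29.8 zt.e 0.707 zt.n 0.0 yt [ 0.993 -0.118 -0.005] F -2.7 [-0.8 -2.6  0.6] t 17.35 [ 0.13  0.7   0.03  2.14 -1.26  0.86  1.15]
```

Call:
send_rows([
  {"dx": 0.1,"dy": 0.7,"dz": 0,"rx": 0,"ry": 0,"rz": 0},
])

```text
clock: 17.43
tcp_pos: [0.5009, 0.0881, 0.0298]
orientation: [-1.877, -1.663, -0.773]
contact_force: [-0.7, -3.3, 1.1]
grip_width: 0.0001
gripper_force: 1.8
```

```bash
python3 -c "
from o import *
uv()"
```

```text
u,v,z -9.0 0.6 29.8 zt.e 0.707 zt.n 0.0 yt [ 0.993 -0.118 -0.005] F -3.4 [-0.7 -3.3  1.1] t 17.4333 [ 0.13  0.7   0.03  2.14 -1.26  0.86  1.15]
```

The push has fallen from 12.4 to 3.3 N, which means the catch has snapped in. Backing off straight.

Call:
send_rows([
  {"dx": -0.5,"dy": -4,"dz": 0,"rx": 0,"ry": 0,"rz": 0},
  {"dx": -1.4,"dy": -12,"dz": 0,"rx": 0,"ry": 0,"rz": 0},
  {"dx": -3,"dy": -26,"dz": 0,"rx": 0,"ry": 0,"rz": 0},
  {"dx": -5,"dy": -44,"dz": 0,"rx": 0,"ry": 0,"rz": 0},
  {"dx": -7,"dy": -60,"dz": 0,"rx": 0,"ry": 0,"rz": 0},
])

```text
clock: 17.85
tcp_pos: [0.4936, 0.0262, 0.0297]
orientation: [-1.878, -1.663, -0.772]
contact_force: [0.2, -0.6, -0.7]
grip_width: -0.0
gripper_force: 0.0
```

Call:
send_rows([
  {"dx": -2,"dy": -20,"dz": 10,"rx": 0,"ry": 0,"rz": 0},
  {"dx": -4,"dy": -40,"dz": 25,"rx": 0,"ry": 0,"rz": 0},
  {"dx": -6,"dy": -55,"dz": 40,"rx": 0,"ry": 0,"rz": 0},
  {"dx": -7,"dy": -60,"dz": 50,"rx": 0,"ry": 0,"rz": 0},
  {"dx": -7,"dy": -60,"dz": 50,"rx": 0,"ry": 0,"rz": 0},
])

```text
clock: 18.27
tcp_pos: [0.4878, -0.0347, 0.0812]
orientation: [-1.882, -1.663, -0.776]
contact_force: [-0.3, -0.3, -1.1]
grip_width: -0.0003
gripper_force: 0.0
```

Run:
```python
from o import *
f=grab("wrist"); f=grab("wrist"); uv()
C=cloud(f); hsv=cv2.cvtColor(f["frame"],cv2.COLOR_BGR2HSV); o=cv2.inRange(hsv,(2,130,40),(22,255,255))>0
e=np.array([np.cos(A),np.sin(A)]); d=C[...,:2]-O; u=d@e*1e3; v=d@[-e[1],e[0]]*1e3; z=C[...,2]*1e3
k=o&(abs(v)<34)&(abs(u-5)<14)&(z>10)&(z<54)
print(k.sum(),"rear u",np.median(u[k]),"yaw",np.degrees(np.polyfit(v[k],u[k],1)[0]),"tilt",np.polyfit(z[k],u[k],1)[0],"v",np.percentile(v[k],[1,99]),"z",np.percentile(z[k],[1,99]))
cv2.imwrite("pics/w7.png",f["frame"])
```

```text
u,v,z -129.6 0.9 79.8 zt.e 0.707 zt.n 0.0 yt [ 0.993 -0.118 -0.004] F 1.3 [0.5 1.3 0.9] t 18.3667 [ 0.25  0.63  0.16  2.07 -1.03  1.05  1.1 ]
2927 rear u 5.11472685543388 yaw 0.7551091719730528 tilt 0.006387091497762834 v [-27.91371879  30.56784463] z [10.60291765 53.6585915 ]
```

View pics/w7.png

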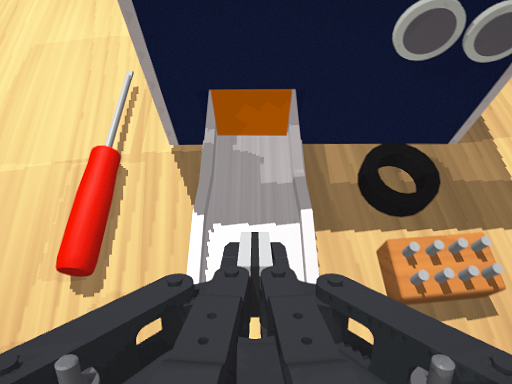

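The orange rear face is at (250,112), 5 mm inside the hood and straight. The robot is clear and nothing else has moved.

```bash
python3 -c "
from bench import r
print(r.hand_in())"
```

```text
the job is handed in; nothing more can be done
None
```

The blue module is in the console with its rear face about 5 mm inside the hood; the push fell from 12.4 N to 3.3 N as the catch snapped in. I then backed the gripper clear and handed the job in; the hand-in returned no verdict.

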